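# Check the dust extractor's filter against the light

### The arm

A 6-joint arm with a two-finger parallel gripper is mounted at the origin on the work surface. World frame = base frame: x ahead of the robot, y to its left, z up, the work surface at z = 0. Lengths are in m, angles in rad, forces in N, time in s.
With the tool pointing down it reaches from about 0.35 to 0.725 m from the base axis. Payload 4.3 kg.
Tool frame: the origin (TCP) lies between the finger pads; the fingertips stand 22 mm ahead of it and the grasp point (between the pads) lies 3 mm ahead of it; z points along the fingers, y is the line along which they close (so a half turn about z gives the same grasp; the last joint's range is limited). The gripper opens to 85 mm and grips with 20 to 120 N. Pads are 22 mm wide; open, the fingers measure 114 mm over their backs; the gripper's body (76 mm by 85 mm) begins 54 mm behind the grasp point. The pads swing forward as they close: fully open they stand 13 mm farther back than shut.
Start: joints at [-0.11, 0.377, 0.081, 1.274, 0, 1.46], TCP at [0.575, 0, 0.253] pointing down, gripper open.
Joint ranges: [-2.72, 2.72], [-0.84, 1.66], [-1.02, 1.22], [-1.77, 2.12], [-1.37, 1.28], [-3.14, 3.14]. Speed limits (rad/s): [2.57, 2.57, 3.14, 3.14, 3.14, 3.14].

### API

Orientations are given as a unit quaternion [w, x, y, z].
In Python, from workcell import get_obs, imaging, robot gives the robot as it stands.
- The arm moves only by the tool inch_along, called after ">>>" as a command line: name --pt "numbers of a row" for each row, then --argument value for the rest. Schema: {"type":"object","properties":{"deltas":{"type":"array","items":{"type":"array","items":{"type":"number"},"minItems":6,"maxItems":6},"minItems":1,"maxItems":12},"jaw":{"type":"number"},"only":{"type":"string"},"quiet":{"type":"boolean"},"lines":{"type":"string"}},"required":["deltas"],"additionalProperties":false}. deltas is a list of rows, 1 to 12 of them, each of 6 numbers: dx, dy, dz in units of 20 mm, then a rotation vector rx, ry, rz in rad; each row is the pose to reach, as a shift and turn from the pose commanded when the call began, along the tool's axes at that moment; what a row does not reach only later rows make up. A row lasts 1/12 s, in which the tool goes at most 0.0417 m and 0.125 rad, less where a joint would pass 70% of its speed; a pose out of reach is approached as far as the arm can. jaw is the finger opening in m, set as the call begins (left out keeps the last). The fingers move at their own pace and stop on an object; the grip force is fixed at half the most. Time passes only in rows, so rows that do not move let the fingers close. The tool returns the time, the measured TCP pose, the force, the opening and the grip force at its end. only (a regular expression) keeps the lines of the reply that match it, lines (a string "A,B") keeps lines A to B, and quiet returns only ok. Input that does not fit is refused with a message, and nothing moves.
- get_obs(): the state, without advancing time (a new reading comes with each control period).
- imaging.read_camera(name): name is "scene" or "side" or "wrist"; returns the picture (480x640x3 uint8, red, green, blue); there is no depth.
- imaging.calibration(name): a dict with "fx", "fy", "cx", "cy" (pixels), "extrinsics" (4x4, takes a point from world to camera coordinates). Camera axes: x right, y down, z forward; pixel columns grow to the right and rows downward; lengths in m; the calibration is good to about 2 mm. A picture is of the moment at which its call begins: read the wrist's pose just before it. calibration takes no time and is no camera call; for the wrist camera it gives the pose at the moment of the call.
- robot.hand_in(): hands the job in; it is judged then, once.
The state is a dict: "clock": time; "qpos": joint angles; "joint_vel": joint speeds; "joint_torque": joint torques, N m; "tool_pos": TCP position; "eef_rot": TCP orientation; "force": force on the tool from outside, world axes, zero at the start; "ft_torque": the same for the moment, N m; "gripper_width": finger opening in m; "finger_force": force on a finger pad.
Only numpy, scipy, OpenCV 4.12 (cv2) and the standard library are available. Lean on these libraries where they do the work, as an engineer would, in place of code of your own. Each camera call takes 0.05 s, during which the arm holds its last target. There are 200 camera calls.

### The job

Lift the flap on top of the bench dust extractor by its handle until it stands upright and stays open, then draw the filter plate hidden beneath it up and out by its tab and hold it up to the light panel to check it: upright, face to face with the lit side, middle in front of middle, about 5 cm away and touching nothing but the gripper. Finish while still holding it there, with the flap left open, and leave the pottery on the bench undisturbed.

Things in the scene. Friction and masses are not known exactly. Their poses are not given: they have to be found in the camera images.
- extractor: Bench dust extractor: off-white sheet-metal box fixed to the bench, 160 (x) x 160 (y) x 122 mm high, louvres on its -x face, a pipe stub 64 wide, 50 long on its +x face. Origin: centre of its underside, z up. Its top is closed by a flap hinged along x at the +y top edge. Below the flap is a recess 140 x 140, 34 deep, with the filter plate's tab in it.
- flap (a joint): Angle of the flap: 0 = shut, grows as its free (-y) edge swings up and over towards the extractor's +y; pi/2 = upright, stop at 1.8. The hinge is stiff (about 0.35 N m, about 2 to 5 N at the handle) and the flap stays at any angle where it is left. It may start a little ajar.
- flap_handle (a point): Middle of the flap's handle: a round black bar 10 mm thick, 90 long, along extractor x on two end posts, its axis 35 above the flap's outside, 146 from the hinge, 14 from the free edge. A vertical gripper can pinch it across and carry it round the arc to past upright, the bar turning in the fingers. Flap: 160 x 160 x 4, 0.2 kg.
- flap_hinge (a point): Middle of the hinge line, on the rim at the extractor's +y edge: 80 mm to +y and 122 mm above the extractor's origin. With the flap shut, the handle is 146 mm to -y and 39 mm above this point (extractor axes).
- plate: Filter plate: aluminium frame with wire mesh, 8 thick (x), 84 wide (y), 80 high (z), with a flat pull tab on its top edge, 8 thick, 36 wide, 30 high: 110 high in all; 0.12 to 0.26 kg. Origin: centre of its underside; x square to its faces (alike), z up to the tab. Starts in the extractor's slot, axes along the extractor's, 2 mm loose, tab's top 6 below the rim.
- plate_mid (a point): Middle of the framed part of the plate, 40 mm above its underside.
- plate_tab (a point): The point to grip on the tab, 98 mm above the plate's underside, 12 mm below the tab's top edge, on its centre line; pinch it across its 8 mm (plate x) from above.
- lamp: Light panel fixed to the bench: a flat lit panel upright on a foot, 160 wide (x), 20 thick, from 35 to 185 mm above the bench; the lit face looks along the lamp's +y. The foot, 150 x 100, 12 high, reaches 20 in front of the lit face and 80 behind. Origin: on the bench below the lit face's middle; z up.
- lamp_face (a point): Middle of the lit face, 110 mm above the bench.
- cup: Blue ceramic cup, 72 wide, 75 high; origin at the centre of its underside. To be left alone.
- bowl: White ceramic bowl, 110 wide, 45 high; origin at the centre of its underside. To be left alone.
- glaze_jar: Terracotta-coloured lidded jar, 60 wide, 85 high; origin at the centre of its underside. To be left alone.
- slot (a point): Middle of the slot's mouth in the extractor's dark deck, the recess floor, 88 mm above the bench. The slot is 12 wide (extractor x) by 88 long (extractor y), 82 deep; the filter plate stands upright in it.
There are look-alikes about, which are no part of the job. What is shaped like the lamp but red is not meant.

How it is judged:
By the outcome, as a careful person would: the job done as asked, in the order asked, and still so for the second after the job is handed in, while the arm keeps its last pose, push and grip.
It also fails if it takes over 50 s, if anything falls off the work surface, if the arm or the gripper's body presses on something with over 40 N, if the wrist force passes 120 N, or if a joint passes its speed limit or range.

## Working session

There is one attempt and no reset: what is moved stays moved. The work goes in short steps, Python scripts to look and compute and a tool call to move; the robot and the scene stay as the last step left them, time stands still between calls to the robot, and variables do not carry over. Pictures are saved under pics/ and viewed, at most 10 in all, crops included, and the job is handed in when it is done.

```bash
ls; mkdir -p pics; python3 - <<'E'
from workcell import get_obs, imaging, robot
import cv2,numpy as np
o=get_obs();print(o['clock'],o['tool_pos'],o['eef_rot'],o['gripper_width'])
for n in("scene","side","wrist"):
    im=imaging.read_camera(n);cv2.imwrite(f'pics/{n}0.png',im[:,:,::-1])
    c=imaging.calibration(n);print(n,c['fx'],c['cx'],c['cy'],np.round(np.linalg.inv(c['extrinsics']),3).tolist())
E
```

```text
pics
0.0 [5.74369746e-01 8.42015335e-05 2.52346265e-01] [-8.23898635e-04  7.07102076e-01  7.07110702e-01 -6.56823414e-04] 0.08528366587817802
scene 467.6552944239281 322.85816330586323 244.3320043393257 [[0.559, 0.624, -0.546, 1.098], [0.829, -0.412, 0.377, -0.327], [0.01, -0.664, -0.748, 0.843], [0.0, 0.0, 0.0, 1.0]]
side 484.17084509471516 314.7869729826088 243.25660136813156 [[0.996, -0.044, 0.08, 0.476], [-0.091, -0.52, 0.85, -0.97], [0.004, -0.853, -0.521, 0.727], [0.0, 0.0, 0.0, 1.0]]
wrist 430.26509626877845 313.54266975779535 240.36408727542374 [[1.0, 0.001, -0.001, 0.575], [0.0, -0.963, -0.27, 0.067], [-0.002, 0.27, -0.963, 0.374], [0.0, 0.0, 0.0, 1.0]]
```

View pics/scene0.png

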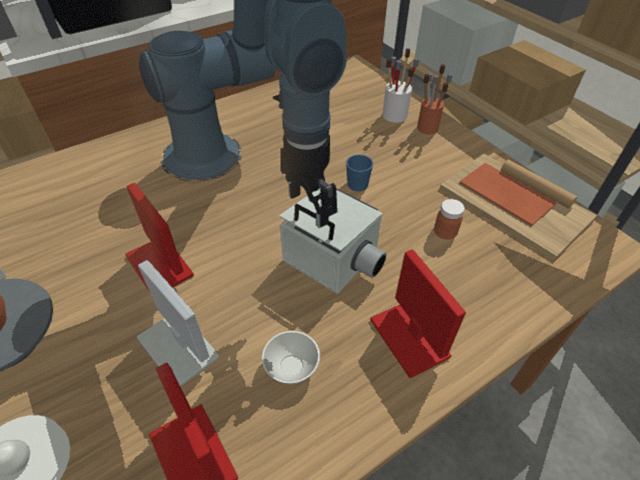

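View pics/side0.png

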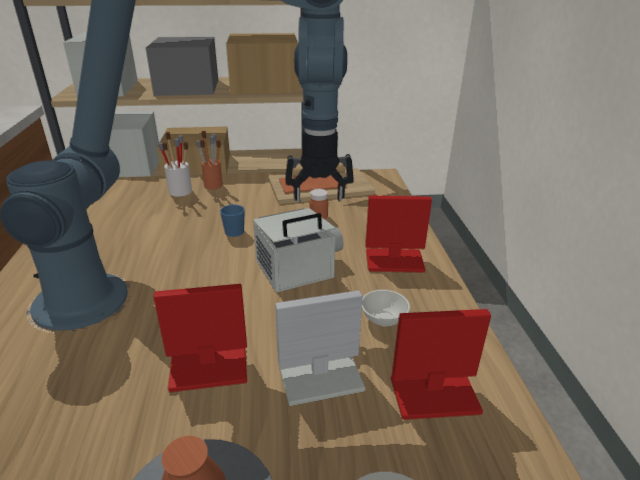

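The scene view shows the extractor at (330,240) with its handle at (315,220) and the white lamp at (175,310). In the side view, the handle is at (302,226) and the lamp's back is at (320,330). Red look-alikes and pottery stand around them. I'll enlarge these for exact pixels.

```bash
python3 - <<'E'
import cv2,numpy as np
s=cv2.imread('pics/scene0.png');d=cv2.imread('pics/side0.png')
f=lambda im,x,y,w,h:cv2.resize(im[y:y+h,x:x+w],(400,300),interpolation=cv2.INTER_CUBIC)
# scale: 133x100 ->3x ; lamp 160x120->2.5x
a=np.vstack([np.hstack([f(s,265,175,133,100),f(d,240,195,133,100)]),np.hstack([f(s,100,240,160,120),f(d,250,285,160,120)])])
cv2.imwrite('pics/c1.png',a)
E
```

```text
(no output)
```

View pics/c1.png

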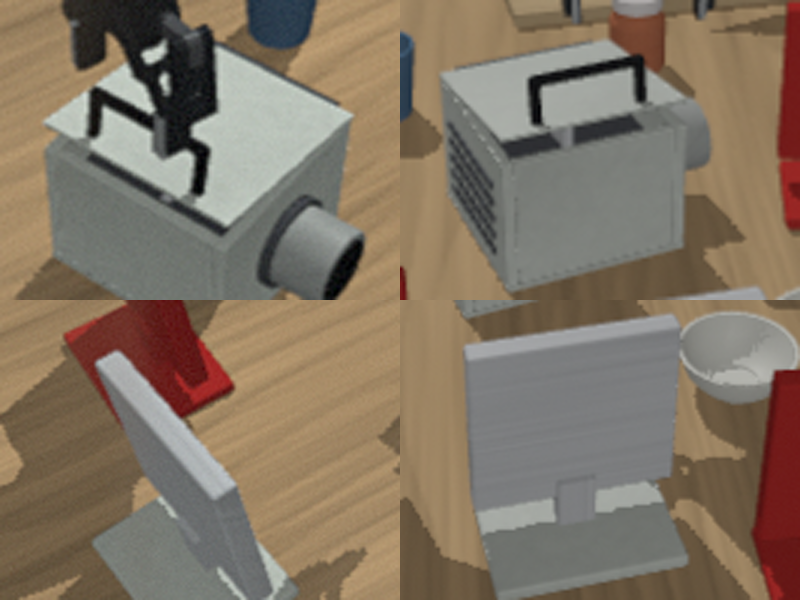

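View pics/wrist0.png

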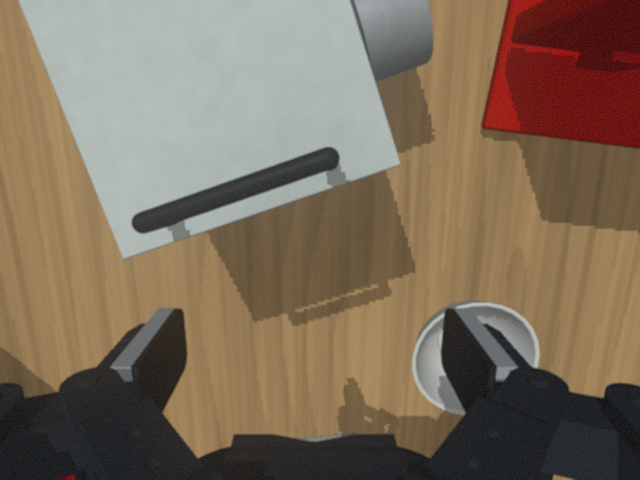

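```bash
cat > h.py <<'E'
import numpy as np
from workcell import get_obs, imaging
from scipy.optimize import least_squares
from scipy.spatial.transform import Rotation as R
def cam(n):
    c=imaging.calibration(n);return np.array([[c['fx'],0,c['cx']],[0,c['fy'],c['cy']],[0,0,1]])@np.array(c['extrinsics'])[:3]
def proj(P,X):
    q=P@np.r_[X,1];return q[:2]/q[2]
def tri(obs):
    A=[]
    for P,(u,v) in obs:A+=[u*P[2]-P[0],v*P[2]-P[1]]
    X=np.linalg.svd(np.array(A))[2][3];X=X[:3]/X[3]
    return X,[np.round(proj(P,X)-uv,1).tolist() for P,uv in obs]
def T(x,y,yaw,p):
    c,s=np.cos(yaw),np.sin(yaw);return np.array([x+c*p[0]-s*p[1],y+s*p[0]+c*p[1],p[2]])
def flap(a,x,u,v): # flap point in extractor frame
    c,s=np.cos(a),np.sin(a);return np.array([x,.08-u*c+v*s,.122+u*s+v*c])  # normal at a: (sin a, cos a) in (y,z)
def rot():
    o=get_obs();q=o['eef_rot'];return np.array(o['tool_pos']),R.from_quat([q[1],q[2],q[3],q[0]])
E
cat > m.py <<'E'
from h import *
S,D,W=cam('scene'),cam('side'),cam('wrist')
L=[(S,(297.3,206.6)),(D,(285,221.6)),(W,(142,222))];Rr=[(S,(332.5,224.9)),(D,(319.8,215.6)),(W,(331,158))]
for o in(L,Rr):print('handle end',tri(o))
H=[(P,uv,('f',-.042,.146,.039))for P,uv in L]+[(P,uv,('f',.042,.146,.039))for P,uv in Rr]
H+=[(S,(280,215.6),('f',-.08,.16,.004)),(S,(342.1,250.8),('f',.08,.16,.004)),(S,(382,213.2),('f',.08,0,.004)),
(W,(124,257),('f',-.08,.16,.004)),(W,(400,164),('f',.08,.16,.004)),(D,(272.3,240.6),('f',-.08,.16,.004)),(D,(334.8,232.2),('f',.08,.16,.004)),(D,(309.2,208.3),('f',.08,0,.004)),
(D,(278.2,290.8),('b',-.08,-.08,0)),(D,(334.1,276.5),('b',.08,-.08,0))]
def r(p):
    return np.concatenate([proj(P,T(*p[:3],flap(p[3],*k[1:]) if k[0]=='f' else np.array(k[1:])))-uv for P,uv,k in H])
s=least_squares(r,[.55,.12,.32,.1],loss='soft_l1');print('extr',s.x);print(np.round(r(s.x).reshape(-1,2),1).tolist())
p=s.x;print('handle',T(*p[:3],flap(p[3],0,.146,.039)),'hinge',T(*p[:3],np.array([0,.08,.122])))
LM=[(S,(138.8,264),(-.08,-.02,.185)),(S,(148.8,260.8),(-.08,0,.185)),(S,(195.2,314),(.08,0,.185)),(S,(186,318.8),(.08,-.02,.185)),
(D,(276.8,309.4),(-.08,-.02,.185)),(D,(361.6,295.8),(.08,-.02,.185)),(D,(278,303.8),(-.08,0,.185)),(D,(360.4,291.4),(.08,0,.185))]
r2=lambda p:np.concatenate([proj(P,T(*p,np.array(k)))-uv for P,uv,k in LM])
s=least_squares(r2,[.5,-.3,.1],loss='soft_l1');print('lamp',s.x);print(np.round(r2(s.x).reshape(-1,2),1).tolist())
for i,j in((0,4),(1,6),(2,7),(3,5)):print(tri([LM[i][:2],LM[j][:2]]))
E
python3 m.py
```

```text
handle end (array([0.49846598, 0.02180834, 0.18090259]), [[-0.4, -0.5], [-0.4, -0.0], [5.6, -1.1]])
handle end (array([0.58290805, 0.05078873, 0.17919139]), [[-0.4, 1.0], [-0.4, -0.7], [0.7, -1.2]])
extr [0.52005593 0.09288105 0.32791332 0.12890726]
[[0.3, 0.1], [0.0, 0.3], [8.9, -3.8], [-1.9, -0.0], [-2.0, -0.5], [-8.0, 1.0], [-1.4, -0.5], [-1.9, -0.5], [0.3, -0.2], [-0.1, 0.2], [1.9, -0.4], [0.6, 0.4], [0.3, -4.8], [-0.1, -0.8], [-2.6, 1.4], [-0.2, 0.6]]
handle [0.53930761 0.03629092 0.17944479] hinge [0.49429047 0.16861837 0.122     ]
lamp [ 0.54954784 -0.2681764   0.14799039]
[[-1.0, 0.4], [-0.9, -2.1], [0.4, -0.1], [-0.9, 2.0], [0.4, -1.3], [2.1, -0.6], [-2.8, -2.6], [-0.2, -2.6]]
(array([ 0.47195473, -0.29841001,  0.18210519]), [[-0.0, 0.6], [-0.4, -0.4]])
(array([ 0.47420647, -0.28090121,  0.18101815]), [[-0.1, 0.9], [-0.5, -0.6]])
(array([ 0.62779552, -0.25764121,  0.18142879]), [[-0.1, 1.1], [-0.6, -0.6]])
(array([ 0.62786269, -0.27359684,  0.18254881]), [[-0.0, 0.5], [-0.3, -0.3]])
```

The crop shows the flap slightly ajar. The fit puts the flap angle at 0.13 rad and the handle at (0.539, 0.036, 0.179), with three-view triangulation agreeing. The lamp's back and stem face the side camera, so the lit side faces the extractor. The wrist view shows the bar from (142,222) to (331,158). Next I'll turn the tool across the bar above it.

The manual's scale: shifts go in units of 20 mm. Converting my numbers, 0.036 m is 1.8, -0.035 m is -1.75.

```bash
cat >> h.py <<'E'
def go(X,yaw): # tool-axes shift & turn: tool down at X, tool y at world angle yaw
    p,r=rot(); c,s=np.cos(yaw),np.sin(yaw)
    t=R.from_matrix(np.array([[-s,c,0],[c,s,0],[0,0,-1]]).T@np.eye(3)) if 0 else R.from_matrix(np.column_stack([[-s,c,0],[c,s,0],[0,0,-1]]))
    return np.round(np.r_[r.inv().apply(np.array(X)-p),(r.inv()*t).as_rotvec()],4).tolist()
E
sed -i 's/R.from_matrix(np.array(\[\[-s,c,0\],\[c,s,0\],\[0,0,-1\]\]).T@np.eye(3)) if 0 else //' h.py
python3 -c "
from h import *
print(go([.5393,.0363,.23],1.899))"
```

```text
[0.0362, -0.0352, 0.0226, -0.001, -0.0016, -1.8989]
```

>>> inch_along --pt "0.5 -0.5 0 0 0 -0.12" --pt "1.5 -1.5 1 0 0 -0.24" --pt "1.8 -1.75 1.1 0 0 -0.36" --pt "1.8 -1.75 1.1 0 0 -0.48" --pt "1.8 -1.75 1.1 0 0 -0.6" --pt "1.8 -1.75 1.1 0 0 -0.72" --pt "1.8 -1.75 1.1 0 0 -0.84" --pt "1.8 -1.75 1.1 0 0 -0.96" --pt "1.8 -1.75 1.1 0 0 -1.08" --pt "1.8 -1.75 1.1 0 0 -1.2" --pt "1.8 -1.75 1.1 0 0 -1.32" --pt "1.8 -1.75 1.1 0 0 -1.44" --jaw 0.05

```text
clock: 1.15
tool_pos: [0.5397, 0.036, 0.231]
eef_rot: [-0.0, 0.062, 0.998, -0.0]
force: [0.1, 0.0, -0.1]
gripper_width: 0.0499
finger_force: 0.0
```

```bash
python3 -c "
from h import *
print(go([.5393,.0363,.1825],1.899))"
```

```text
[0.0004, 0.0002, 0.0485, 0.0001, -0.0008, -0.453]
```

To row units: 0.0485 m is 2.425, 0.03 m is 1.5.

>>> inch_along --pt "0 0 0 0 0 -0.12" --pt "0 0 0 0 0 -0.24" --pt "0 0 0.5 0 0 -0.36" --pt "0 0 1.5 0 0 -0.453" --pt "0 0 2.425 0 0 -0.453" --pt "0 0 2.425 0 0 -0.453"

```text
clock: 1.65
tool_pos: [0.5373, 0.0361, 0.1791]
eef_rot: [-0.003, -0.16, 0.987, 0.001]
force: [-1.1, -0.1, -0.6]
gripper_width: 0.05
finger_force: 0.0
```

>>> inch_along --pt "0 0 0 0 0 0" --pt "0 0 0 0 0 0" --pt "0 0 0 0 0 0" --pt "0 0 0 0 0 0" --pt "0 0 0 0 0 0" --pt "0 0 0 0 0 0" --jaw 0

```text
clock: 2.15
tool_pos: [0.5402, 0.0379, 0.1836]
eef_rot: [0.001, -0.161, 0.987, 0.002]
force: [-0.2, 5.0, -1.6]
gripper_width: 0.0081
finger_force: 58.4
```

```bash
python3 -c "
from h import *
print(rot()[0])"
```

```text
[0.54015657 0.03787499 0.18360385]
```

```bash
python3 -c "
import numpy as np
for a in(.39,1.15):
  t=a+np.arange(1,13)*.76/12
  print([[0,round(.1511*(np.cos(a)-np.cos(x)),3),round(-.1511*(np.sin(x)-np.sin(a)),3),0,0,0] for x in t])"
```

```text
[[0, np.float64(0.004), np.float64(-0.009), 0, 0, 0], [0, np.float64(0.008), np.float64(-0.017), 0, 0, 0], [0, np.float64(0.013), np.float64(-0.025), 0, 0, 0], [0, np.float64(0.019), np.float64(-0.033), 0, 0, 0], [0, np.float64(0.025), np.float64(-0.041), 0, 0, 0], [0, np.float64(0.031), np.float64(-0.048), 0, 0, 0], [0, np.float64(0.038), np.float64(-0.054), 0, 0, 0], [0, np.float64(0.045), np.float64(-0.061), 0, 0, 0], [0, np.float64(0.053), np.float64(-0.066), 0, 0, 0], [0, np.float64(0.061), np.float64(-0.072), 0, 0, 0], [0, np.float64(0.069), np.float64(-0.076), 0, 0, 0], [0, np.float64(0.078), np.float64(-0.08), 0, 0, 0]]
[[0, np.float64(0.009), np.float64(-0.004), 0, 0, 0], [0, np.float64(0.018), np.float64(-0.007), 0, 0, 0], [0, np.float64(0.027), np.float64(-0.009), 0, 0, 0], [0, np.float64(0.037), np.float64(-0.011), 0, 0, 0], [0, np.float64(0.046), np.float64(-0.012), 0, 0, 0], [0, np.float64(0.056), np.float64(-0.013), 0, 0, 0], [0, np.float64(0.065), np.float64(-0.013), 0, 0, 0], [0, np.float64(0.075), np.float64(-0.013), 0, 0, 0], [0, np.float64(0.084), np.float64(-0.012), 0, 0, 0], [0, np.float64(0.094), np.float64(-0.01), 0, 0, 0], [0, np.float64(0.103), np.float64(-0.007), 0, 0, 0], [0, np.float64(0.112), np.float64(-0.005), 0, 0, 0]]
```

To row units: -0.08 m is -4, 0.078 m is 3.9.

>>> inch_along --pt "0 0.2 -0.45 0 0 0" --pt "0 0.4 -0.85 0 0 0" --pt "0 0.65 -1.25 0 0 0" --pt "0 0.95 -1.65 0 0 0" --pt "0 1.25 -2.05 0 0 0" --pt "0 1.55 -2.4 0 0 0" --pt "0 1.9 -2.7 0 0 0" --pt "0 2.25 -3.05 0 0 0" --pt "0 2.65 -3.3 0 0 0" --pt "0 3.05 -3.6 0 0 0" --pt "0 3.45 -3.8 0 0 0" --pt "0 3.9 -4 0 0 0"

```text
clock: 3.15
tool_pos: [0.5161, 0.1079, 0.2654]
eef_rot: [0.001, -0.16, 0.987, -0.004]
force: [1.2, -11.9, 12.0]
gripper_width: 0.0076
finger_force: 59.3
```

To row units: 0.112 m is 5.6, 0.103 m is 5.15.

>>> inch_along --pt "0 0.45 -0.2 0 0 0" --pt "0 0.9 -0.35 0 0 0" --pt "0 1.35 -0.45 0 0 0" --pt "0 1.85 -0.55 0 0 0" --pt "0 2.3 -0.6 0 0 0" --pt "0 2.8 -0.65 0 0 0" --pt "0 3.25 -0.65 0 0 0" --pt "0 3.75 -0.65 0 0 0" --pt "0 4.2 -0.6 0 0 0" --pt "0 4.7 -0.5 0 0 0" --pt "0 5.15 -0.35 0 0 0" --pt "0 5.6 -0.25 0 0 0"

```text
clock: 4.15
tool_pos: [0.4789, 0.2162, 0.2703]
eef_rot: [0.001, -0.16, 0.987, -0.001]
force: [-1.4, -4.5, 4.1]
gripper_width: 0.0072
finger_force: 63.6
```

>>> inch_along --pt "0 0 0 0 0 0" --pt "0 0 0 0 0 0" --pt "0 0 0 0 0 0" --jaw 0.028

```text
clock: 4.4
tool_pos: [0.4796, 0.2164, 0.2683]
eef_rot: [0.0, -0.16, 0.987, 0.0]
force: [-0.1, -0.5, 0.1]
gripper_width: 0.0281
finger_force: 0.0
```

```bash
python3 -c "
from h import *
p=T(.52006,.09288,.3279,np.array([0,.08,.122]));d=rot()[0]-p;n=np.array([-np.sin(.3279),np.cos(.3279),0]);print(d@n,d[2])"
```

```text
0.04994072182203389 0.14628209254207591
```

To row units: -0.08 m is -4, -0.06 m is -3.

>>> inch_along --pt "0 0 -1.5 0 0 0" --pt "0 0 -3 0 0 0" --pt "0 0 -4 0 0 0"

```text
clock: 4.65
tool_pos: [0.4797, 0.2159, 0.35]
eef_rot: [0.0, -0.16, 0.987, 0.0]
force: [0.8, 0.1, 0.8]
gripper_width: 0.0279
finger_force: 0.0
```

```bash
python3 -c "
from h import *
print(go([.53,.065,.32],3.47))"
```

```text
[-0.0, -0.1591, 0.0299, -0.0005, 0.0008, -1.5778]
```

>>> inch_along --pt "0 -1.5 0 0 0 -0.12" --pt "0 -3.5 0 0 0 -0.24" --pt "0 -5.5 0 0 0 -0.36" --pt "0 -7 0.5 0 0 -0.48" --pt "0 -8 1 0 0 -0.6" --pt "0 -8 1.5 0 0 -0.72" --pt "0 -8 1.5 0 0 -0.84" --pt "0 -8 1.5 0 0 -0.96" --pt "0 -8 1.5 0 0 -1.08" --pt "0 -8 1.5 0 0 -1.2" --pt "0 -8 1.5 0 0 -1.32" --pt "0 -8 1.5 0 0 -1.44"

```text
clock: 5.65
tool_pos: [0.5304, 0.0641, 0.3178]
eef_rot: [0.0, 0.773, -0.634, -0.0]
force: [-0.1, -0.7, 0.1]
gripper_width: 0.0279
finger_force: 0.0
```

>>> inch_along --pt "0 0 0 0 0 -0.12" --pt "0 0 0 0 0 -0.14" --pt "0 0 0 0 0 -0.14" --pt "0 0 0 0 0 -0.14" --jaw 0.03

```text
clock: 5.98
tool_pos: [0.5305, 0.0643, 0.3178]
eef_rot: [0.0, 0.813, -0.582, -0.0]
force: [-0.0, 0.4, 0.5]
gripper_width: 0.0302
finger_force: 0.0
```

```bash
python3 - <<'E'
from h import *
import cv2
P={}
for n in("scene","side","wrist"):
    P[n]=cam(n);im=imaging.read_camera(n);cv2.imwrite(f'pics/{n}1.png',im[:,:,::-1])
np.savez('c1.npz',**P)
s=cv2.imread('pics/scene1.png');d=cv2.imread('pics/side1.png');w=cv2.imread('pics/wrist1.png')
f=lambda im,x,y,w,h,W,H:cv2.resize(im[y:y+h,x:x+w],(W,H),interpolation=cv2.INTER_CUBIC)
cv2.imwrite('pics/c2.png',np.vstack([np.hstack([f(s,265,155,133,100,400,300),f(d,240,175,133,100,400,300)]),np.hstack([f(w,0,0,640,480,400,300),f(w,160,120,320,240,400,300)])]))
print(rot()[0])
E
```

```text
[0.5305113  0.06440236 0.31781982]
```

View pics/c2.png

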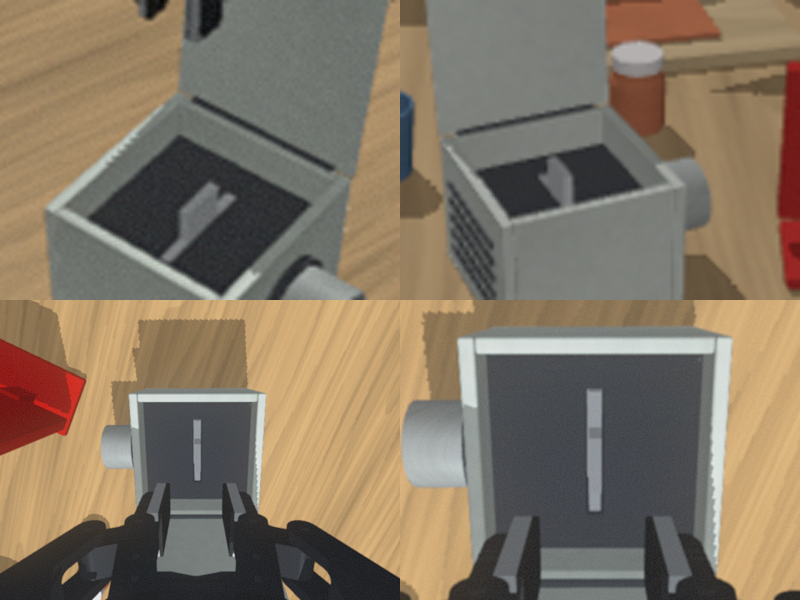

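The flap stands open. The wrist view shows the plate as a strip from (315,192) to (316,289), near the middle of the recess, and the tab is visible in all views. I'll enlarge the tab.

```bash
python3 - <<'E'
import cv2,numpy as np
s=cv2.imread('pics/scene1.png');d=cv2.imread('pics/side1.png');w=cv2.imread('pics/wrist1.png')
f=lambda im,x,y,w,h,W,H:cv2.resize(im[y:y+h,x:x+w],(W,H),interpolation=cv2.INTER_CUBIC)
cv2.imwrite('pics/c3.png',np.hstack([np.vstack([f(s,310,205,40,40,400,300)[:,:] if 0 else f(s,312,207,40,30,400,300),f(d,280,222,40,30,400,300)]),f(w,275,180,80,120,400,600)]))
E
```

```text
(no output)
```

View pics/c3.png

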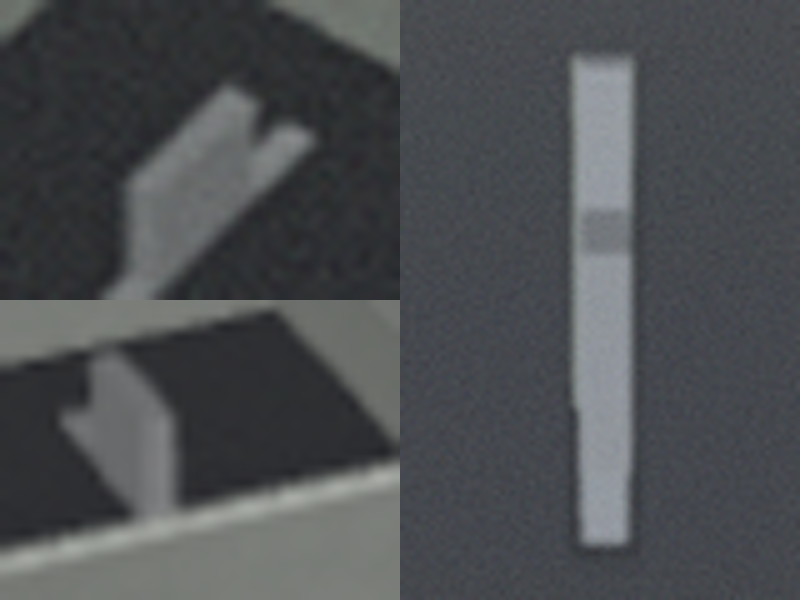

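```bash
python3 - <<'E'
from h import *
c=np.load('c1.npz');S,D,W=c['scene'],c['side'],c['wrist']
a,e1=tri([(S,(325.7,226)),(D,(296,233.5)),(W,(316.2,230.6))])
b,e2=tri([(S,(336.7,216.3)),(D,(290.5,227.2)),(W,(316,275))])
print(a,e1);print(b,e2)
m=(a+b)/2;print(m,np.linalg.norm(a-b),np.arctan2(*(b-a)[[1,0]])-np.pi/2)
q=T(0,0,-.3279,m-[.52006,.09288,0]);print('in extractor',q)
# strip line direction from wrist, on z=.086
C=np.linalg.inv(W[:,:3])
def onz(uv,z):
    o=-C@W[:,3];d=C@np.r_[uv,1];return o+d*(z-o[2])/d[2]
f=onz((275+602.5*.2-80,180+57/5),.086);g=onz((275+605*.2-80,180+545/5),.086);print(f,g,np.linalg.norm(f-g),np.arctan2(*(g-f)[[1,0]])-np.pi/2,(f+g)/2)
E
```

```text
[0.52606085 0.07522904 0.11612928] [[0.0, -0.2], [-0.5, 0.0], [-2.1, -1.0]]
[0.51411599 0.11149661 0.11467451] [[-0.4, 0.2], [-0.4, -0.1], [-2.5, 0.3]]
[0.52008842 0.09336282 0.11540189] 0.03821168450261905 0.3181646520161936
in extractor [0.0001824  0.00044795 0.11540189]
[0.53300194 0.05131565 0.086     ] [0.50445979 0.13294604 0.086     ] 0.08647644885555557 0.3363638468667922 [0.51873087 0.09213084 0.086     ]
```

```bash
python3 -c "
from h import *
print(go([.52,.093,.113],3.4695))"
```

```text
[-0.0304, 0.0007, 0.2048, -0.0, 0.0001, 0.0021]
```

>>> inch_along --pt "-1 0 1 0 0 0.002" --pt "-1.5 0.05 2.5 0 0 0.002" --pt "-1.5 0.05 4.25 0 0 0.002" --pt "-1.5 0.05 6 0 0 0.002" --pt "-1.5 0.05 7.5 0 0 0.002" --pt "-1.5 0.05 8.75 0 0 0.002" --pt "-1.5 0.05 9.5 0 0 0.002" --pt "-1.5 0.05 10 0 0 0.002" --pt "-1.5 0.05 10.2 0 0 0.002" --pt "-1.5 0.05 10.2 0 0 0.002"

```text
clock: 6.97
tool_pos: [0.5196, 0.0925, 0.1134]
eef_rot: [0.0, 0.813, -0.582, -0.0]
force: [-0.2, -0.2, 0.5]
gripper_width: 0.03
finger_force: 0.0
```

>>> inch_along --pt "0 0 0 0 0 0" --pt "0 0 0 0 0 0" --pt "0 0 0 0 0 0" --pt "0 0 0 0 0 0" --jaw 0

```text
clock: 7.3
tool_pos: [0.521, 0.0925, 0.1153]
eef_rot: [-0.001, 0.813, -0.582, 0.001]
force: [-0.2, -0.2, 5.0]
gripper_width: 0.0069
finger_force: 60.8
```

```bash
python3 -c "
from h import *
print(rot()[0])"
```

```text
[0.52102148 0.09249535 0.11529979]
```

To row units: -0.16 m is -8, -0.15 m is -7.5.

>>> inch_along --pt "0 0 -0.25 0 0 0" --pt "0 0 -0.75 0 0 0" --pt "0 0 -1.5 0 0 0" --pt "0 0 -2.25 0 0 0" --pt "0 0 -3 0 0 0" --pt "0 0 -3.75 0 0 0" --pt "0 0 -4.5 0 0 0" --pt "0 0 -5.25 0 0 0" --pt "0 0 -6 0 0 0" --pt "0 0 -6.75 0 0 0" --pt "0 0 -7.5 0 0 0" --pt "0 0 -8 0 0 0"

```text
clock: 8.3
tool_pos: [0.52, 0.0926, 0.2759]
eef_rot: [-0.001, 0.813, -0.582, 0.001]
force: [0.9, -0.3, -2.5]
gripper_width: 0.0069
finger_force: 59.8
```

```bash
python3 -c "
from h import *
print(go([.5498-.05*.1475,-.2682+.05*.989,.22],1.719))"
```

```text
[0.3018, 0.0796, 0.0559, -0.0016, 0.0012, 1.752]
```

```bash
python3 -c "
from h import *
print(go([.5418,-.19,.276],1.719))"
```

```text
[0.2744, 0.0708, -0.0001, -0.0016, 0.0012, 1.752]
```

>>> inch_along --pt "0.75 0.2 0 0 0 0.1" --pt "2 0.5 0 0 0 0.22" --pt "3.25 0.8 0 0 0 0.34" --pt "4.5 1.15 0 0 0 0.46" --pt "5.75 1.5 0 0 0 0.58" --pt "7 1.8 0 0 0 0.7" --pt "8.25 2.1 0 0 0 0.82" --pt "9.5 2.45 0 0 0 0.94" --pt "10.75 2.75 0 0 0 1.06" --pt "12 3.1 0 0 0 1.18" --pt "13 3.35 0 0 0 1.3" --pt "13.7 3.55 0 0 0 1.42"

```text
clock: 9.3
tool_pos: [0.5411, -0.1918, 0.2738]
eef_rot: [-0.0, -0.234, 0.972, -0.0]
force: [0.8, 1.0, -2.1]
gripper_width: 0.007
finger_force: 59.7
```

>>> inch_along --pt "0 0 0 0 0 0.12" --pt "0 0 0 0 0 0.24" --pt "0 0 0 0 0 0.33" --pt "0 0 0 0 0 0.33"

```text
clock: 9.63
tool_pos: [0.541, -0.1898, 0.2738]
eef_rot: [-0.0, -0.074, 0.997, 0.0]
force: [0.1, 1.1, -2.0]
gripper_width: 0.0069
finger_force: 59.7
```

```bash
python3 - <<'E'
from h import *
print(go([.5418,-.2168,.179],1.719))
import cv2
for n in("scene","side","wrist"):
    im=imaging.read_camera(n);cv2.imwrite(f'pics/{n}2.png',im[:,:,::-1])
f=lambda n,x,y,w,h:cv2.resize(cv2.imread(f'pics/{n}2.png')[y:y+h,x:x+w],(400,300),interpolation=cv2.INTER_CUBIC)
cv2.imwrite('pics/c4.png',np.vstack([np.hstack([f('scene',60,160,320,240),f('side',180,190,240,180)]),np.hstack([f('wrist',0,0,640,480),f('scene',120,200,160,120)])]))
E
```

```text
[0.0032, -0.0268, 0.0948, 0.0005, -0.0005, 0.0002]
```

View pics/c4.png

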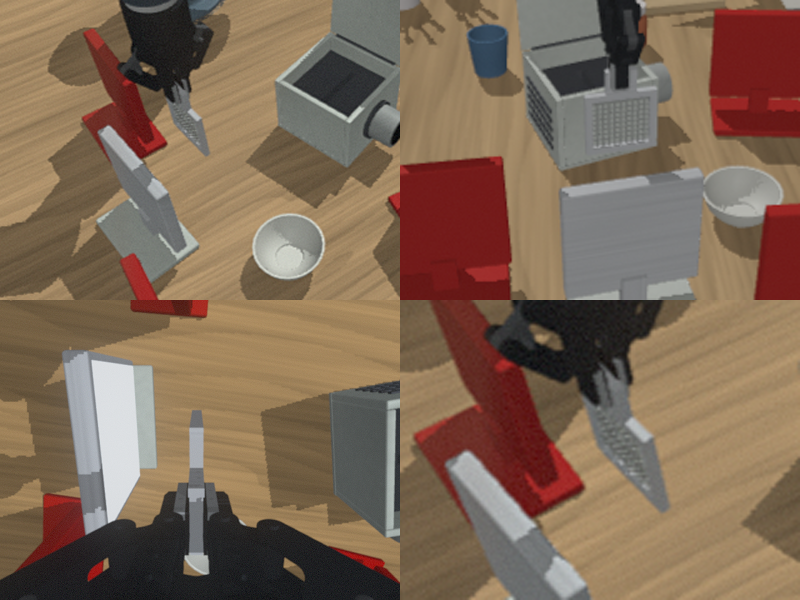

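The plate is held upright, clear of everything, and the lamp's lit side faces it (wrist view: lit face at left, about (115,430), plate edge at (197,450)). The flap is still open. Now I'll lower it to the inspection pose.

To row units: 0.095 m is 4.75, 0.09 m is 4.5.

>>> inch_along --pt "0 0 0.5 0 0 0" --pt "0 -0.25 1.5 0 0 0" --pt "0.05 -0.5 2.5 0 0 0" --pt "0.1 -0.75 3.25 0 0 0" --pt "0.15 -1 4 0 0 0" --pt "0.15 -1.25 4.5 0 0 0" --pt "0.15 -1.35 4.75 0 0 0" --pt "0.15 -1.35 4.75 0 0 0" --pt "0.15 -1.35 4.75 0 0 0" --pt "0.15 -1.35 4.75 0 0 0"

```text
clock: 10.62
tool_pos: [0.5429, -0.217, 0.1798]
eef_rot: [0.001, -0.075, 0.997, -0.0]
force: [-0.4, -0.5, -1.9]
gripper_width: 0.007
finger_force: 59.7
```

```bash
python3 - <<'E'
from h import *
print(go([.5418,-.2168,.179],1.719))
import cv2
P={}
for n in("scene","side","wrist"):
    P[n]=cam(n);im=imaging.read_camera(n);cv2.imwrite(f'pics/{n}3.png',im[:,:,::-1])
np.savez('c3.npz',**P)
f=lambda n,x,y,w,h:cv2.resize(cv2.imread(f'pics/{n}3.png')[y:y+h,x:x+w],(400,300),interpolation=cv2.INTER_CUBIC)
cv2.imwrite('pics/c5.png',np.vstack([np.hstack([f('scene',120,230,120,90),f('side',260,260,120,90)]),np.hstack([f('wrist',0,0,640,480),f('wrist',100,60,320,240)])]))
E
```

```text
[0.0011, 0.0003, 0.0008, -0.0008, 0.0014, 0.0024]
```

View pics/c5.png

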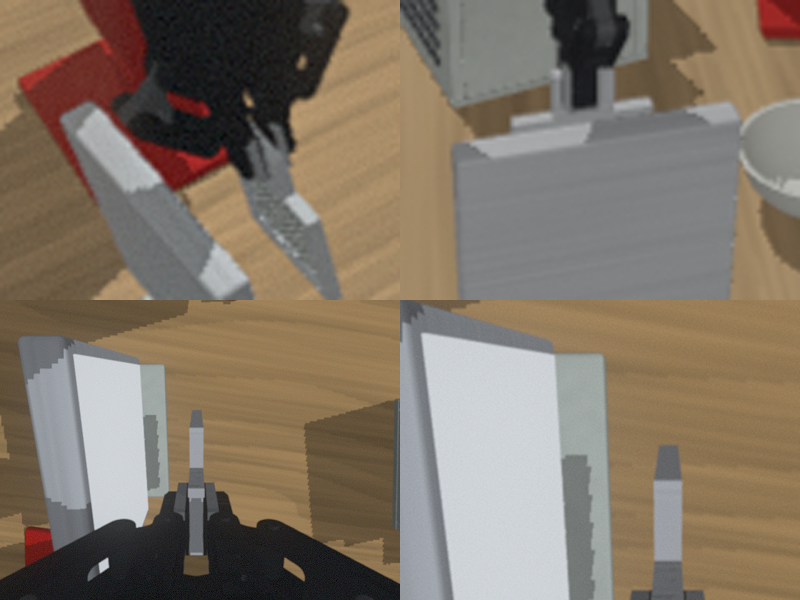

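```bash
python3 - <<'E'
from h import *
c=np.load('c3.npz');W=c['wrist'];C=np.linalg.inv(W[:,:3])
def onz(uv,z):
    o=-C@W[:,3];d=C@np.r_[uv,1];return o+d*(z-o[2])/d[2]
lam=(.5495,-.2682,.148)
def inl(X):return np.round(T(0,0,-lam[2],X-[lam[0],lam[1],0]),4)
for n,uv,z in(('lit top -x',(117.6,86.4),.185),('lit bot -x',(224,101.6),.035),('foot',(263.2,103.2),.012),('pl top',(314.4,204),.150),('pl bot',(314.4,177.6),.07)):print(n,inl(onz(uv,z)))
print('tcp',inl(rot()[0]))
S=c['scene'];D=c['side']
for a in([(c['scene'],(147.6,260.6)),(W,(117.6,86.4))],):
    X,e=tri(a);print(inl(X),e)
E
```

```text
lit top -x [-0.0751 -0.0003  0.185 ]
lit bot -x [-0.0769 -0.0033  0.035 ]
foot [-0.0769  0.0172  0.012 ]
pl top [-0.0381  0.05    0.15  ]
pl bot [-0.037  0.05   0.07 ]
tcp [0.0011 0.0517 0.1798]
[-0.0758 -0.0017  0.1844] [[0.7, 0.1], [-4.6, -2.7]]
```

To row units: 0.001 m is 0.05, 0.002 m is 0.1.

>>> inch_along --pt "0.05 0.1 0.05 0 0 0" --pt "0.05 0.1 0.05 0 0 0" --pt "0.05 0.1 0.05 0 0 0" --pt "0.05 0.1 0.05 0 0 0" --pt "0.05 0.1 0.05 0 0 0" --pt "0.05 0.1 0.05 0 0 0"

```text
clock: 11.27
tool_pos: [0.5411, -0.2151, 0.1778]
eef_rot: [0.0, -0.075, 0.997, -0.0]
force: [-0.1, 0.3, -2.7]
gripper_width: 0.0067
finger_force: 59.7
```

```bash
python3 -c "
from workcell import robot
print(robot.hand_in())"
```

```text
the job is handed in; nothing more can be done
None
```

I handed the job in at 11.3 s: the flap stands open, and the gripper is holding the filter plate upright in front of the lit panel, centred and about 5 cm away, with the pottery not touched. The hand-in gave no verdict.

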